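# Lay out the seasoning board at the pass

### The job

Set up the seasoning station: stand the pepper mill in the centre of the wooden board, the salt shaker halfway between the mill and the end of the board nearer the service bell, and the spice jar halfway between the mill and the other end, all three in one row on the board's long middle line. Set the plating ring flat on the worktop straight behind the mill, on the far side of the board and square to it, leaving a gap of 3 cm between the board's long edge and the ring. Everything stays upright, nothing is knocked over, and the bell and the relish jar stay where they are.

Things in the scene. Friction and masses are not known exactly. Their poses are not given: they have to be found in the camera images.
- board: Brown wooden serving board with darker strips across both ends, lying fixed on the worktop, 135 mm (its x) by 332 mm (its y) and 15 mm thick. Origin: centre of its underside. Its x points away from the robot (turned by up to about 13 degrees), y along its long middle line to the left, z up; its two ends are at y = +166 and -166 mm, its far long edge at x = +67.5 mm.
- pepper_mill: Dark wooden pepper mill, round, 150 mm tall, 58 mm wide at most; its head, 50 mm wide, lies between 109 and 139 mm above the underside, a small steel knob on top of it. The head does not turn. About 0.18 kg. Origin: centre of its underside. z up.
- salt_shaker: Round glass salt shaker with a domed metal top, 44 mm wide, 90 mm tall, about 0.1 kg; grip it 50 to 65 mm up. Origin: centre of its underside. z up.
- spice_jar: Round glass spice jar with a black screw lid and a green label, 45 mm wide, 105 mm tall, about 0.11 kg; grip it 75 to 90 mm up, so that the gripper clears the lid. Origin: centre of its underside. z up.
- plating_ring: Plain steel plating ring (short open tube), 63 mm outside diameter, 36 mm high, wall about 2 mm, about 0.07 kg; it can be gripped across its diameter. Origin: centre of its underside. z is its axis, up.
- bell: Domed steel counter bell on a black base, 92 mm wide, 62 mm high, loose, behind the board towards its left or its right end. It is the landmark and is not to be moved. Origin: centre of its underside. 
- relish_jar: Glass jar of pink relish with a yellow lid, 71 mm wide, 108 mm tall, loose, behind the other end of the board. Not to be moved. Origin: centre of its underside. 
Things that resemble listed ones, but are neither listed nor needed, are in the scene too. What is shaped like the plating_ring but orange is not meant.

How it is judged:
At the end, for the whole second after the job is handed in: Within 15 mm along each board axis: mill at board centre, salt 83 mm from it to the bell's side, spice jar 83 mm to the other side, all standing on the board; ring on the worktop 129 mm behind centre. All upright (0.1 rad), at rest, released; bell and jar within 20 mm of their start (x of pepper_mill in the frame of board between -0.015 and 0.015 m and y of pepper_mill in the frame of board between -0.015 and 0.015 m and height (world z) of pepper_mill between 0.009 and 0.021 m and x of plating_ring in the frame of board between 0.114 and 0.144 m and y of plating_ring in the frame of board between -0.015 and 0.015 m and height (world z) of plating_ring between -0.006 and 0.006 m and ((y of bell in the frame of board above 0 m and x of salt_shaker in the frame of board between -0.015 and 0.015 m and y of salt_shaker in the frame of board between 0.068 and 0.098 m and height (world z) of salt_shaker between 0.009 and 0.021 m and x of spice_jar in the frame of board between -0.015 and 0.015 m and y of spice_jar in the frame of board between -0.098 and -0.068 m and height (world z) of spice_jar between 0.009 and 0.021 m) or (y of bell in the frame of board below 0 m and x of salt_shaker in the frame of board between -0.015 and 0.015 m and y of salt_shaker in the frame of board between -0.098 and -0.068 m and height (world z) of salt_shaker between 0.009 and 0.021 m and x of spice_jar in the frame of board between -0.015 and 0.015 m and y of spice_jar in the frame of board between 0.068 and 0.098 m and height (world z) of spice_jar between 0.009 and 0.021 m)) and angle between each of pepper_mill, salt_shaker, spice_jar, plating_ring's own z axis and vertical below 0.1 rad and linear speed of each of pepper_mill, salt_shaker, spice_jar, plating_ring below 0.02 m/s and distance of each of bell, relish_jar from where it was at the start of the episode below 0.02 m); the robot touches nothing.
It fails at once if the bell or the relish jar is pushed more than 20 mm (distance of any of bell, relish_jar from where it was at the start of the episode above 0.02 m).
It fails at once if one of the things is knocked over (angle between any of pepper_mill, salt_shaker, spice_jar, plating_ring, bell, relish_jar's own z axis and vertical above 0.8 rad).
It also fails if it takes over 99 s, if anything falls off the work surface, if the arm or the gripper's body presses on something with over 40 N, if the wrist force passes 120 N, or if a joint passes its speed limit or range.

### The arm

A 6-joint arm with a two-finger parallel gripper is mounted at the origin on a cart in front of the work surface, level with it; the furniture and walls round the work are solid. World frame = base frame: x ahead of the robot, y to its left, z up, the work surface at z = 0. Lengths are in m, angles in rad, forces in N, time in s.
With the tool pointing down it reaches from about 0.3 to 0.875 m from the base axis. Payload 6.4 kg.
Tool frame: the origin (TCP) lies at the very end of the fingers, on their centre line; the grasp point (between the pads) lies 19 mm behind it; z points along the fingers, y is the line along which they close (so a half turn about z gives the same grasp; the last joint's range is limited). The gripper opens to 85 mm and grips with 20 to 120 N. Pads are 22 mm wide; open, the fingers measure 114 mm over their backs; the gripper's body (76 mm by 85 mm) begins 54 mm behind the grasp point. The pads swing forward as they close: fully open they stand 13 mm farther back than shut.
Start: joints at [0.92, 0.181, 1.607, -0, 1.354, -0.206], TCP at [0.247, 0.519, 0.231] pointing down, gripper open.
Joint ranges: [-2.99, 2.99], [-0.89, 2.07], [0.3, 2.58], [-1.14, 4.28], [0, 2.63], [-3.12, 3.12]. Speed limits (rad/s): [2.57, 2.57, 3.01, 3.14, 3.14, 3.14].

### API

Orientations are given as a unit quaternion [w, x, y, z].
In Python, from bench import ctrl gives the robot as it stands.
- The arm moves only by the tool jog_arm, never from a script. Its argument "series" is a list that holds one entry, the list of rows, each a list of 7 numbers: the shift along the tool's x, y, z in mm, then the turn, a rotation vector about the tool's x, y, z in rad, then the finger opening in mm, from 0 to 85.4. In form: [[[tx, ty, tz, rx, ry, rz, gripper], ...]]. A call has exactly 10 rows; each row shifts and turns the commanded pose from where the row before left it, along the tool's axes as they then stand; what a row does not reach is not made up. A row lasts 1/10 s, in which the tool goes at most 50 mm and 8.59 degrees, less where a joint would pass 70% of its speed; a pose out of reach is approached as far as the arm can. A call with a gripper value outside its range is refused whole. The fingers move at their own pace and stop on an object; the grip force is fixed at half the most. Time passes only in rows, so rows that do not move let the fingers close, or fill a call up. It gives the time, the measured TCP pose, the force, the opening and the grip force at its end, in the units of the state.
- ctrl.get_obs(): the state, without advancing time (a new reading comes with each control period).
- ctrl.camera(name): name is "side" or "top" or "wrist"; returns a dict with "frame" (400x640x3 uint8, blue, green, red), "z_map" (400x640 float32, m along the optical axis (not along the pixel's ray), 0 where there is no reading), "fx", "fy", "cx", "cy" (pixels), "k1" (the pictures are not rectified: a ray, as slopes to the right and down, at radius r is drawn at 1 + k1 r^2 times it, then the intrinsics apply), "xyz" and "rotation" of the camera in the world. Camera axes: x right, y down, z forward; pixel columns grow to the right and rows downward; lengths in m; the calibration is good to about 2 mm. A picture is of the moment at which its call begins.
- ctrl.hand_in(): hands the job in; it is judged then, once.
The state is a dict: "time_s": time; "q": joint angles; "dq": joint speeds; "joint_efforts": joint torques, N m; "eef_pos": TCP position; "eef_rot": TCP orientation; "wrist_force": force on the tool from outside, world axes, zero at the start; "torque": the same for the moment, N m; "opening": opening from 0.0 (shut) to 1.0 (fully open); "grasp_force": force on a finger pad.
Only numpy, scipy, OpenCV 4.12 (cv2) and the standard library are available. Lean on these libraries where they do the work, as an engineer would, in place of code of your own. Each camera call takes 0.05 s, during which the arm holds its last target. There are 200 camera calls.

## Working session

There is one attempt and no reset: what is moved stays moved. The work goes in short steps, Python scripts to look and compute and a tool call to move; the robot and the scene stay as the last step left them, time stands still between calls to the robot, and variables do not carry over. Pictures are saved under pics/ and viewed, at most 14 in all, crops included, and the job is handed in when it is done.

Besides the shell and the picture viewer there is one more tool, called after "Emit:" as name([rows], argument=value, ...), one row to a line, values as JSON. jog_arm: Moves the arm, as the interface text tells. Its arguments: {"type":"object","properties":{"series":{"type":"array"}},"required":["series"]}

```bash
ls; mkdir -p pics; cat > h.py <<'E'
import numpy as np, cv2
from bench import ctrl
def ray(c,u,v):
    p=np.stack([(np.asarray(u,float)-c["cx"])/c["fx"],(np.asarray(v,float)-c["cy"])/c["fy"]],-1)
    s=p.copy()
    for _ in range(10): s=p/(1+c["k1"]*(s**2).sum(-1,keepdims=True))
    return np.concatenate([s,np.ones(s.shape[:-1]+(1,))],-1)@np.array(c["rotation"]).T
def plane(c,u,v,z):
    d=ray(c,u,v);o=np.array(c["xyz"]);return o+d*((z-o[2])/d[...,2:])
def cloud(c):
    v,u=np.mgrid[0:400,0:640]; d=ray(c,u,v)
    return np.array(c["xyz"])+d*c["z_map"][...,None]
E
python3 - <<'E'
from h import *
import pickle
for n in("top","side"):
    c=ctrl.camera(n); pickle.dump(c,open(n+".pkl","wb")); cv2.imwrite(f"pics/{n}0.png",c["frame"]); print(n,c["xyz"],np.round(c["rotation"],2),c["fx"],c["k1"],(c["z_map"]>0).mean())
print(ctrl.get_obs())
E
```

```text
pics
top [0.32150137 0.09966869 1.12471329] [-0.07  0.71 -0.7   0.06] 392.9801504009528 -0.010176953071150041 0.9960625
side [0.44754764 1.02307176 0.73005826] [ 0.02 -0.03  0.89 -0.45] 452.47008359517105 0.007260852894841371 0.99601953125
{'time_s': 0.1, 'q': array([ 9.19733495e-01,  1.81463072e-01,  1.60791515e+00,  7.99170376e-06,
        1.35383882e+00, -2.06268514e-01]), 'dq': array([ 2.43900668e-04, -1.49032872e-03, -9.58278536e-06,  1.27584320e-03,
       -4.75176762e-04, -3.68775308e-04]), 'joint_efforts': array([ 4.34390222e-04, -4.45874655e+01, -3.52238452e+01, -3.15138877e-04,
        4.08567095e-03, -3.90585944e-05]), 'eef_pos': array([0.2470556 , 0.51865304, 0.23047288]), 'eef_rot': array([-3.41143031e-04,  2.20569145e-01,  9.75371003e-01, -7.37085898e-04]), 'wrist_force': array([-1.22009651,  0.45006045,  0.82159495]), 'torque': array([ 0.01331592, -0.03495661, -0.00814138]), 'grasp_force': 0.0, 'opening': 0.9989472618993833}
```

```bash
sed -i 's/^from bench.*/from bench import ctrl\nfrom scipy.spatial.transform import Rotation as R\ndef rot(c): q=c["rotation"]; return R.from_quat([q[1],q[2],q[3],q[0]]).as_matrix()/; s/np.array(c\["rotation"\]).T/rot(c).T/' h.py
python3 - <<'E'
from h import *
import pickle
c=pickle.load(open("top.pkl","rb"))
print(rot(c)); P=cloud(c); print(P[200,320],P[60,320])
E
```

```text
[[ 0.00518905 -0.98305662  0.18322868]
 [-0.99993904 -0.00331512  0.01053209]
 [-0.00974621 -0.18327216 -0.9830139 ]]
[0.50746474 0.09455265 0.0145405 ] [ 1.44633998  0.09229551 -0.88390971]
```

View pics/top0.png

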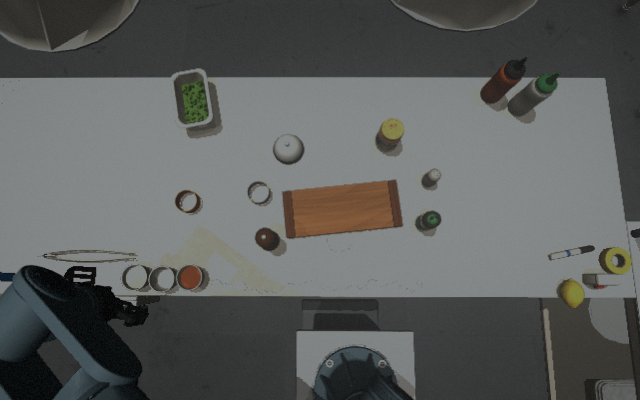

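View pics/side0.png

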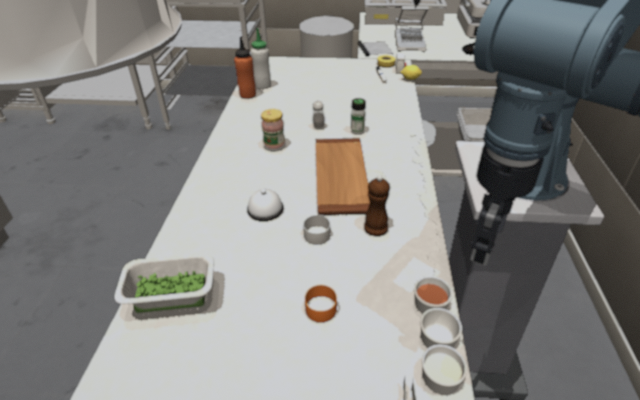

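Top: bell (288,148) on the board's left (+y), relish jar (390,133), mill (267,239), salt (431,177), spice jar (430,220). Ring-shaped things: steel (260,192), orange (188,202), and bowls at (136,278), (163,278), (190,277). The plain steel open one at (260,192) fits. The orange one is excluded and the bowls are closed or filled. I'll check this in a crop while I measure.

```bash
cat > meas.py <<'E'
from h import *
import pickle
c=pickle.load(open("top.pkl","rb")); f=c["frame"]; s=pickle.load(open("side.pkl","rb"))
P=cloud(c); S=cloud(s)
hsv=cv2.cvtColor(f,cv2.COLOR_BGR2HSV)
m=((hsv[...,1]>90)&((hsv[...,0]<20)|(hsv[...,0]>170))).astype(np.uint8); m[:,:275]=0; m[:,415:]=0; m[:165]=0; m[245:]=0
m=cv2.morphologyEx(m,cv2.MORPH_OPEN,np.ones((5,5)))
cn=max(cv2.findContours(m,0,1)[0],key=cv2.contourArea)[:,0]
w=plane(c,cn[:,0],cn[:,1],.015)[:,:2]
r=cv2.minAreaRect((w*1000).astype(np.float32)); print("board top",r)
b=cv2.boxPoints(r); 
def fit(pts):
    A=np.c_[2*pts,np.ones(len(pts))];x=np.linalg.lstsq(A,(pts**2).sum(1),rcond=None)[0]
    return x[:2],np.sqrt(x[2]+x[:2]@x[:2])
for n,c0,h in [("mill",(.45,.25),.15),("salt",(.57,-.2),.09),("spice",(.45,-.2),.105),("ring",(.55,.26),.036),("bell",(.65,.19),.06),("relish",(.68,-.1),.108)]:
    pass
Q=np.r_[P.reshape(-1,3),S.reshape(-1,3)]; src=np.r_[np.zeros(P.size//3),np.ones(S.size//3)]
k=(Q[:,2]>.02)&(Q[:,2]<.17)&(Q[:,0]>.3)&(Q[:,0]<.85)&(abs(Q[:,1])<.45); Q,src=Q[k],src[k]
g=np.zeros((560,910),np.uint8); ij=((Q[:,:2]-[.3,-.45])*1000).astype(int); g[ij[:,0],ij[:,1]]=1
g=cv2.dilate(g,np.ones((9,9)))
n,lab,st,ce=cv2.connectedComponentsWithStats(g); L=lab[ij[:,0],ij[:,1]]
for i in range(1,n):
    q=Q[L==i]; 
    if len(q)<20: continue
    for z0,z1 in((.02,.045),(.05,.08),(.08,.12),(.12,.16)):
        j=(q[:,2]>z0)&(q[:,2]<z1)
        for v in(0,1):
            a=q[j&(src[L==i]==v)]
            if len(a)>8:
                x,rr=fit(a[:,:2]); print(i,"view",v,z0,len(a),"fit",x.round(4),rr.round(4),"box",a.min(0).round(3),a.max(0).round(3))
E
python3 meas.py
python3 - <<'E'
import cv2
a=cv2.imread("pics/top0.png"); s=cv2.imread("pics/side0.png")
cv2.imwrite("pics/crop1.png",cv2.vconcat([cv2.resize(a[120:260,165:465],(800,373),interpolation=2),cv2.resize(s[190:270,220:500],(800,227),interpolation=2)]))
E
```

```text
board top ((483.44244384765625, 33.290283203125), (133.97340393066406, 327.4095458984375), 6.236488342285156)
1 view 0 0.02 87 fit [0.3104 0.4341] 0.0119 box [0.301 0.415 0.02 ] [0.325 0.45  0.045]
1 view 1 0.02 194 fit [0.31   0.4352] 0.0113 box [0.3   0.418 0.023] [0.327 0.45  0.045]
2 view 0 0.02 34 fit [0.3935 0.2369] 0.0256 box [0.367 0.211 0.032] [0.416 0.25  0.045]
2 view 1 0.02 206 fit [0.3954 0.2424] 0.0248 box [0.37  0.236 0.021] [0.422 0.27  0.045]
2 view 0 0.05 30 fit [0.3941 0.2376] 0.0226 box [0.371 0.214 0.05 ] [0.409 0.243 0.062]
2 view 1 0.05 221 fit [0.3956 0.2425] 0.0187 box [0.374 0.234 0.05 ] [0.417 0.267 0.08 ]
2 view 1 0.08 250 fit [0.3956 0.241 ] 0.0211 box [0.373 0.238 0.08 ] [0.42  0.266 0.12 ]
2 view 0 0.12 305 fit [0.3934 0.2347] 0.0176 box [0.37  0.211 0.121] [0.419 0.261 0.154]
2 view 1 0.12 317 fit [0.3959 0.2457] 0.0156 box [0.372 0.224 0.12 ] [0.42  0.267 0.15 ]
7 view 0 0.02 38 fit [ 0.4449 -0.1978] 0.0223 box [ 0.423 -0.193  0.02 ] [ 0.463 -0.175  0.045]
7 view 1 0.02 102 fit [ 0.4468 -0.1914] 0.0205 box [ 0.425 -0.191  0.02 ] [ 0.468 -0.166  0.045]
[... 2707 characters left out ...]
847 -0.388  0.045]
92 view 1 0.02 87 fit [ 0.8353 -0.4106] 0.0229 box [ 0.809 -0.424  0.02 ] [ 0.849 -0.382  0.045]
92 view 0 0.05 134 fit [ 0.836  -0.4197] 0.0292 box [ 0.805 -0.443  0.05 ] [ 0.85  -0.388  0.079]
92 view 1 0.05 109 fit [ 0.8348 -0.4094] 0.0219 box [ 0.809 -0.424  0.05 ] [ 0.849 -0.38   0.08 ]
92 view 0 0.08 185 fit [ 0.8364 -0.42  ] 0.0296 box [ 0.805 -0.438  0.08 ] [ 0.848 -0.389  0.12 ]
92 view 1 0.08 158 fit [ 0.8358 -0.4106] 0.0231 box [ 0.808 -0.423  0.08 ] [ 0.85  -0.383  0.12 ]
92 view 0 0.12 261 fit [ 0.835  -0.4188] 0.0263 box [ 0.805 -0.446  0.12 ] [ 0.849 -0.387  0.16 ]
92 view 1 0.12 167 fit [ 0.8322 -0.4064] 0.0177 box [ 0.808 -0.427  0.12 ] [ 0.85 -0.38  0.16]
```

View pics/crop1.png

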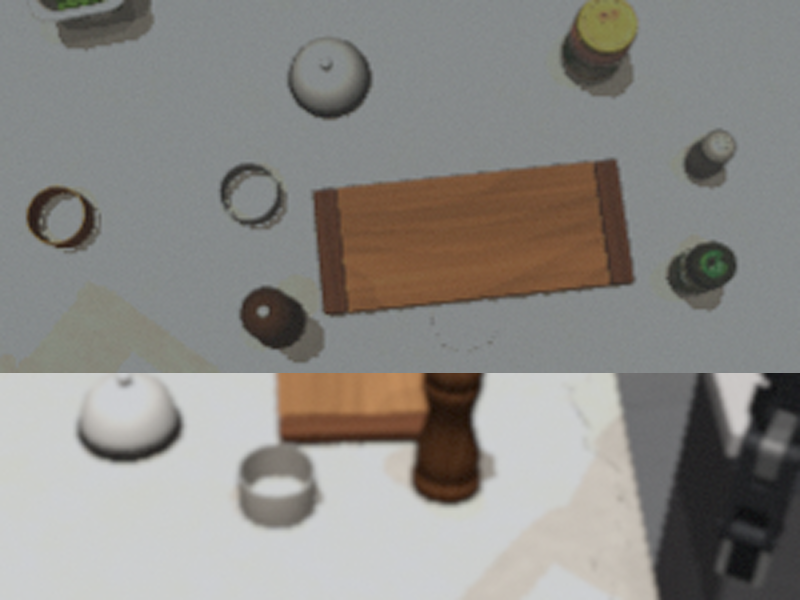

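The crop confirms the plain steel open ring at top pixel (260,192). The bell is on the +y side. If I turn the tool so its y lies along board x, tool x is board y, so moves can be planned in board axes.

```bash
cat > b.py <<'E'
from h import *
import pickle
s=pickle.load(open("side.pkl","rb")); hsv=cv2.cvtColor(s["frame"],cv2.COLOR_BGR2HSV)
P=cloud(s); m=((hsv[...,1]>70)&((hsv[...,0]<20)|(hsv[...,0]>170))&(P[...,2]>.010)&(P[...,2]<.021)&(P[...,0]>.38)&(P[...,0]<.6)&(P[...,1]>-.2)&(P[...,1]<.225)).astype(np.uint8)
m=cv2.morphologyEx(m,cv2.MORPH_OPEN,np.ones((3,3)))
cn=max(cv2.findContours(m,0,1)[0],key=cv2.contourArea)[:,0]
w=plane(s,cn[:,0],cn[:,1],.015)[:,:2]
print("side board",cv2.minAreaRect((w*1000).astype(np.float32)))
E
python3 b.py
cat >> h.py <<'E'
B=np.array([.485,.036]); A=np.deg2rad(6.2)
BX=np.array([np.cos(A),np.sin(A)]); BY=np.array([-BX[1],BX[0]])
def bf(p): d=np.array(p)[:2]-B; return np.round([d@BX*1000,d@BY*1000],1)  # board x,y mm
def here():
    o=ctrl.get_obs();q=o["eef_rot"];M=R.from_quat([q[1],q[2],q[3],q[0]]).as_matrix()
    print("t",o["time_s"],"tcp board",bf(o["eef_pos"]),"z",round(o["eef_pos"][2]*1000,1),"ang off",np.round(np.arctan2(M[1,1],M[0,1])-A,4),"z axis",M[:,2].round(3),"open",o["opening"],"F",o["wrist_force"].round(1),o["grasp_force"])
E
python3 - <<'E'
from h import *
for n,p in dict(ring=(.5294,.272),salt=(.5685,-.213),spice=(.4455,-.195),mill=(.3947,.240),bell=(.6635,.193),relish=(.69,-.099)).items(): print(n,bf(p))
here()
E
```

```text
side board ((485.1769714355469, 43.22846984863281), (131.40011596679688, 325.7911682128906), 6.1038641929626465)
ring [ 69.6 229.8]
salt [  56.1 -256.6]
spice [ -64.2 -225.4]
mill [-67.7 212.6]
bell [194.4 136.8]
relish [ 189.2 -156.4]
t 0.1 tcp board [-184.4  505.5] z 230.5 ang off 1.0178 z axis [-0.001 -0.001 -1.   ] open 0.9989472618993833 F [-1.2  0.5  0.8] 0.0
```

Emit:
jog_arm([
  [[0,0,0,0,0,0.127,85],[0,0,0,0,0,0.127,85],[0,0,0,0,0,0.127,85],[0,0,0,0,0,0.127,85],[0,0,0,0,0,0.127,85],[0,0,0,0,0,0.127,85],[0,0,0,0,0,0.127,85],[0,0,0,0,0,0.129,85],[-20,20,0,0,0,0,85],[-30,30,0,0,0,0,85]],
])

```text
time_s: 1.1
eef_pos: [0.3014, 0.475, 0.2308]
eef_rot: [-0.0, 0.667, 0.745, -0.0]
wrist_force: [0.4, 0.5, -0.6]
opening: 0.996
grasp_force: 0.0
```

```bash
python3 -c "
from h import *
here()"
```

```text
t 1.1 tcp board [-135.1  456.3] z 230.8 ang off 0.0032 z axis [-0.001 -0.    -1.   ] open 0.9956395565757136 F [ 0.4  0.5 -0.6] 0.0
```

Emit:
jog_arm([
  [[-28,25,12,0,0,0,85],[-28,25,12,0,0,0,85],[-28,26,12,0,0,0,85],[-28,26,12,0,0,0,85],[-28,26,12,0,0,0,85],[-28,26,12,0,0,0,85],[-28,26,12,0,0,0,85],[-30,24,12,0,0,0,85],[0,0,0,0,0,0,85],[0,0,0,0,0,0,85]],
])

```text
time_s: 2.1
eef_pos: [0.5295, 0.2712, 0.1343]
eef_rot: [-0.001, 0.669, 0.744, -0.001]
wrist_force: [0.6, 0.7, 1.0]
opening: 0.995
grasp_force: 0.0
```

```bash
python3 -c "
from h import *
import pickle
here()
c=ctrl.camera('wrist'); pickle.dump(c,open('w.pkl','wb')); cv2.imwrite('pics/w1.png',c['frame']); print(c['xyz'],rot(c).round(3))
P=cloud(c);k=(P[...,2]>.022)&(P[...,2]<.045)&(np.hypot(P[...,0]-.529,P[...,1]-.272)<.05);q=P[k][:,:2];print(len(q))
A=np.c_[2*q,np.ones(len(q))];x=np.linalg.lstsq(A,(q**2).sum(1),rcond=None)[0];print(x,bf(x[:2]),np.sqrt(x[2]+x[0]**2+x[1]**2))
"
```

```text
t 2.1 tcp board [ 69.6 229. ] z 134.3 ang off -0.0024 z axis [-0.002 -0.    -1.   ] open 0.9950596315743573 F [0.6 0.7 1. ] 0.0
[0.52231927 0.34387591 0.27586507] [[ 0.994  0.101  0.029]
 [ 0.105 -0.953 -0.285]
 [-0.001  0.287 -0.958]]
1100
[ 0.53003404  0.27278011 -0.35442467] [ 70.3 230.5] 0.03033818305598538
```

View pics/w1.png

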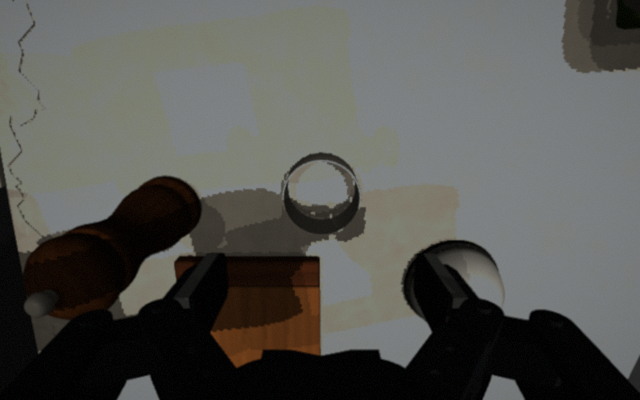

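The wrist view shows the ring at (320,193), centred between the fingers, with the mill at left and the bell at right, both clear. The measurement agrees to 1.5 mm.

Emit:
jog_arm([
  [[1,1,25,0,0,0,85],[0,0,30,0,0,0,85],[0,0,30,0,0,0,85],[0,0,25,0,0,0,85],[0,0,15,0,0,0,85],[0,0,5,0,0,0,85],[0,0,0,0,0,0,50],[0,0,0,0,0,0,50],[0,0,0,0,0,0,50],[0,0,0,0,0,0,50]],
])

```text
time_s: 3.15
eef_pos: [0.5319, 0.2737, 0.007]
eef_rot: [0.001, 0.668, 0.744, 0.001]
wrist_force: [-1.1, 1.3, 4.9]
opening: 0.711
grasp_force: 65.3
```

```bash
python3 -c "
from h import *
here()"
```

```text
t 3.15 tcp board [ 72.3 231.2] z 7.0 ang off -0.0002 z axis [ 0.003  0.001 -1.   ] open 0.7107121043989956 F [-1.1  1.3  4.9] 65.26727658812888
```

Emit:
jog_arm([
  [[0,0,-20,0,0,0,50],[0,0,-35,0,0,0,50],[0,0,-35,0,0,0,50],[-20,5,0,0,0,0,50],[-38,9,0,0,0,0,50],[-38,9,0,0,0,0,50],[-38,9,0,0,0,0,50],[-38,9,0,0,0,0,50],[-38,9,0,0,0,0,50],[-21,7,0,0,0,0,50]],
])

```text
time_s: 4.15
eef_pos: [0.613, 0.0465, 0.0959]
eef_rot: [0.001, 0.669, 0.743, 0.0]
wrist_force: [-0.8, 0.9, -0.8]
opening: 0.716
grasp_force: 65.0
```

```bash
python3 -c "
from h import *
here()
c=ctrl.camera('top')
P=cloud(c)
import cv2
cv2.imwrite('pics/t1.png',cv2.resize(c['frame'][100:260,200:460],(780,480)))
"
```

```text
t 4.15 tcp board [128.4  -3.4] z 95.9 ang off -0.0025 z axis [ 0.001 -0.001 -1.   ] open 0.7155982605752479 F [-0.8  0.9 -0.8] 65.03464604378678
```

View pics/t1.png

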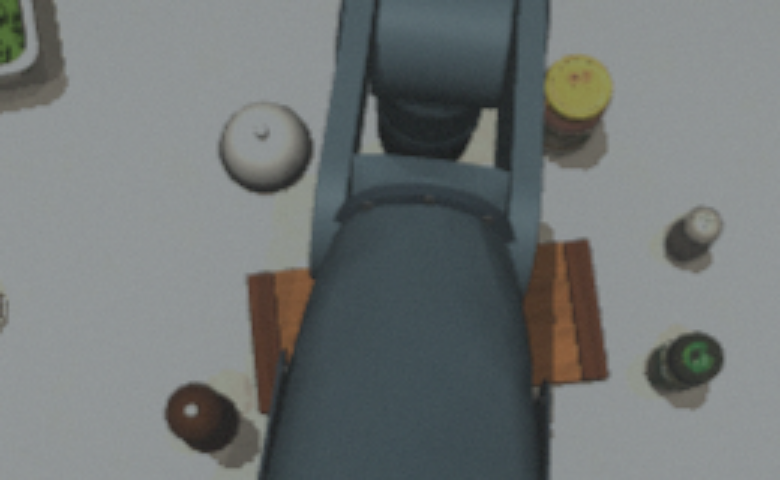

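The top view shows the bell (265,145) and relish jar (578,90) untouched. The arm hides the ring.

Emit:
jog_arm([
  [[4,0,15,0,0,0,50],[0,0,25,0,0,0,50],[0,0,20,0,0,0,50],[0,0,14,0,0,0,50],[0,0,9,0,0,0,50],[0,0,5,0,0,0,50],[0,0,0,0,0,0,50],[0,0,0,0,0,0,76],[0,0,0,0,0,0,76],[0,0,0,0,0,0,76]],
])

```text
time_s: 5.2
eef_pos: [0.6121, 0.0536, 0.0077]
eef_rot: [0.0, 0.668, 0.744, 0.0]
wrist_force: [0.6, -0.0, -0.2]
opening: 0.891
grasp_force: 0.0
```

```bash
python3 -c "
from h import *
here()"
```

```text
t 5.2 tcp board [128.3   3.8] z 7.7 ang off -0.0003 z axis [ 0.001 -0.    -1.   ] open 0.8909743634027264 F [ 0.6 -0.  -0.2] 0.0
```

Emit:
jog_arm([
  [[0,0,-15,0,0,0,76],[0,0,-35,0,0,0,85],[0,0,-40,0,0,0,85],[0,0,-40,0,0,0,85],[-10,-10,-20,0,0,0,85],[-35,-15,0,0,0,0,85],[-40,-15,0,0,0,0,85],[-40,-15,0,0,0,0,85],[-40,-12,0,0,0,0,85],[-35,-5,0,0,0,0,85]],
])

```text
time_s: 6.2
eef_pos: [0.561, -0.155, 0.1588]
eef_rot: [0.001, 0.668, 0.744, 0.0]
wrist_force: [0.7, 0.0, -0.4]
opening: 0.996
grasp_force: 0.0
```

Emit:
jog_arm([
  [[-30,0,0,0,0,0,85],[-20,0,0,0,0,0,85],[-11,0,0,0,0,0,85],[0,0,10,0,0,0,85],[0,0,10,0,0,0,85],[0,0,0,0,0,0,85],[0,0,0,0,0,0,85],[0,0,0,0,0,0,85],[0,0,0,0,0,0,85],[0,0,0,0,0,0,85]],
])

```text
time_s: 7.2
eef_pos: [0.5685, -0.2135, 0.1377]
eef_rot: [0.0, 0.668, 0.744, 0.0]
wrist_force: [-0.3, -0.2, 0.5]
opening: 0.993
grasp_force: 0.0
```

```bash
python3 -c "
from h import *
here()
def fit(q):
    A=np.c_[2*q,np.ones(len(q))];x=np.linalg.lstsq(A,(q**2).sum(1),rcond=None)[0];return bf(x[:2]),np.sqrt(x[2]+x[0]**2+x[1]**2)
for n in('wrist','top','side'):
    c=ctrl.camera(n);P=cloud(c)
    for name,p,z0,z1 in(('salt',(.5685,-.213),.04,.08),('ring',(.612,.051),.02,.045),('spice',(.4455,-.195),.02,.08)):
        k=(P[...,2]>z0)&(P[...,2]<z1)&(np.hypot(P[...,0]-p[0],P[...,1]-p[1])<.045)
        if k.sum()>30: print(n,name,k.sum(),fit(P[k][:,:2]))
cv2.imwrite('pics/w2.png',ctrl.camera('wrist')['frame'])
"
```

```text
t 7.2 tcp board [  56.1 -257.1] z 137.7 ang off 0.0001 z axis [ 0.001 -0.    -1.   ] open 0.9931740581199318 F [-0.3 -0.2  0.5] 0.0
wrist salt 1142 (array([  56.9, -258. ]), np.float64(0.0168480350892235))
wrist spice 2366 (array([ -62.7, -226.3]), np.float64(0.021666053623128057))
top ring 100 (array([126.6,   0.8]), np.float64(0.030473969171214442))
side salt 142 (array([  57.6, -253.8]), np.float64(0.014991723167235705))
side ring 230 (array([128.9,   4.6]), np.float64(0.030743104231195233))
side spice 265 (array([ -62.6, -222.2]), np.float64(0.020138523937489147))
```

View pics/w2.png

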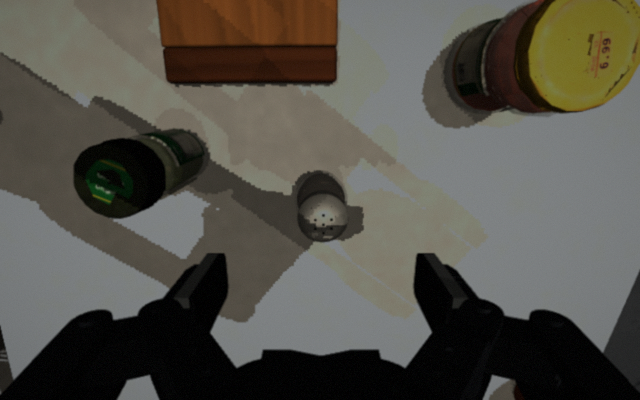

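Wrist view: salt at (322,208) centred between the fingers, spice jar at left (130,175), relish jar at right (580,60), both clear of the fingers.

Emit:
jog_arm([
  [[0,1,18,0,0,0,85],[0,0,25,0,0,0,85],[0,0,25,0,0,0,85],[0,0,20,0,0,0,85],[0,0,10,0,0,0,85],[0,0,5,0,0,0,85],[0,0,0,0,0,0,30],[0,0,0,0,0,0,30],[0,0,0,0,0,0,30],[0,0,0,0,0,0,30]],
])

```text
time_s: 8.4
eef_pos: [0.5703, -0.2142, 0.036]
eef_rot: [0.001, 0.668, 0.744, 0.0]
wrist_force: [-1.4, -0.0, 6.4]
opening: 0.426
grasp_force: 59.9
```

Emit:
jog_arm([
  [[0,0,0,0,0,0,30],[0,0,0,0,0,0,30],[0,0,-10,0,0,0,30],[0,0,-20,0,0,0,30],[0,0,-30,0,0,0,30],[0,0,-30,0,0,0,30],[0,0,0,0,0,0,30],[0,0,0,0,0,0,30],[0,0,0,0,0,0,30],[0,0,0,0,0,0,30]],
])

```text
time_s: 9.4
eef_pos: [0.5682, -0.2129, 0.1226]
eef_rot: [-0.001, 0.668, 0.744, -0.0]
wrist_force: [-0.3, 0.1, -1.4]
opening: 0.422
grasp_force: 59.6
```

```bash
python3 -c "
from h import *
here()
c=ctrl.camera('side');cv2.imwrite('pics/s1.png',cv2.resize(c['frame'][60:220,200:440],(780,520)))
P=cloud(c);m=(np.hypot(P[...,0]-.57,P[...,1]+.213)<.04)&(P[...,2]>.02);q=P[m]
print('z range',np.percentile(q[:,2],[0,2,50,98]))
"
```

```text
t 9.4 tcp board [  55.8 -256.4] z 122.6 ang off -0.0002 z axis [-0.003  0.002 -1.   ] open 0.4224110073148777 F [-0.3  0.1 -1.4] 59.623355426265334
z range [0.08702479 0.09816205 0.25796589 0.38464225]
```

View pics/s1.png

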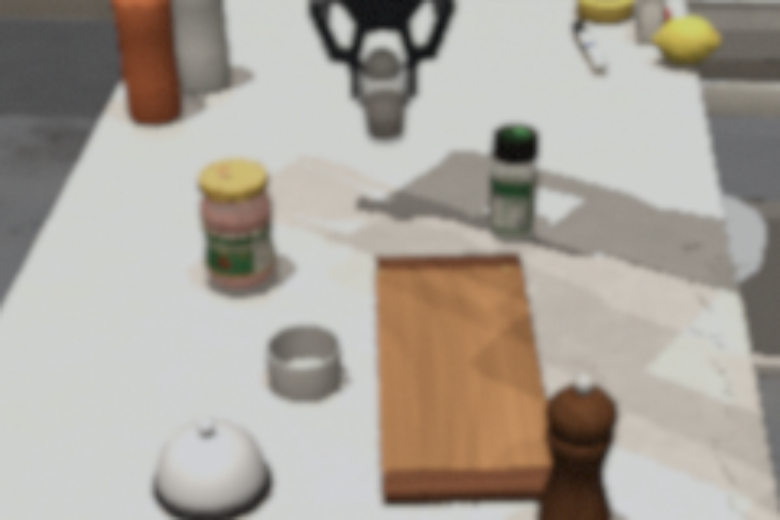

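The salt shaker is held upright at (383,95), with its base at z≈0.087. The ring stands at (305,360) behind the board.

Emit:
jog_arm([
  [[15,-4,0,0,0,0,30],[30,-6,0,0,0,0,30],[40,-6,0,0,0,0,30],[40,-6,0,0,0,0,30],[40,-6,0,0,0,0,30],[40,-6,0,0,0,0,30],[40,-6,0,0,0,0,30],[40,-6,0,0,0,0,30],[35,-6,0,0,0,0,30],[20,-4,0,0,0,0,30]],
])

```text
time_s: 10.45
eef_pos: [0.4746, 0.1214, 0.1238]
eef_rot: [-0.001, 0.667, 0.745, -0.0]
wrist_force: [0.1, -0.6, -1.4]
opening: 0.425
grasp_force: 59.6
```

Emit:
jog_arm([
  [[0,0,15,0,0,0,30],[0,0,20,0,0,0,30],[0,0,15,0,0,0,30],[0,0,9,0,0,0,30],[0,0,4,0,0,0,30],[0,0,0,0,0,0,30],[0,0,0,0,0,0,30],[0,0,0,0,0,0,30],[0,0,0,0,0,0,30],[0,0,0,0,0,0,30]],
])

```text
time_s: 11.45
eef_pos: [0.4772, 0.1184, 0.0617]
eef_rot: [0.0, 0.668, 0.744, 0.0]
wrist_force: [-0.4, -0.1, -0.6]
opening: 0.425
grasp_force: 59.6
```

```bash
python3 -c "
from h import *
here()
c=ctrl.camera('side');cv2.imwrite('pics/s2.png',cv2.resize(c['frame'][60:260,200:480],(780,557)))
"
```

```text
t 11.45 tcp board [ 1.2 82.8] z 61.7 ang off -0.0003 z axis [ 0.001 -0.    -1.   ] open 0.4253449896981282 F [-0.4 -0.1 -0.6] 59.607878567642274
```

View pics/s2.png

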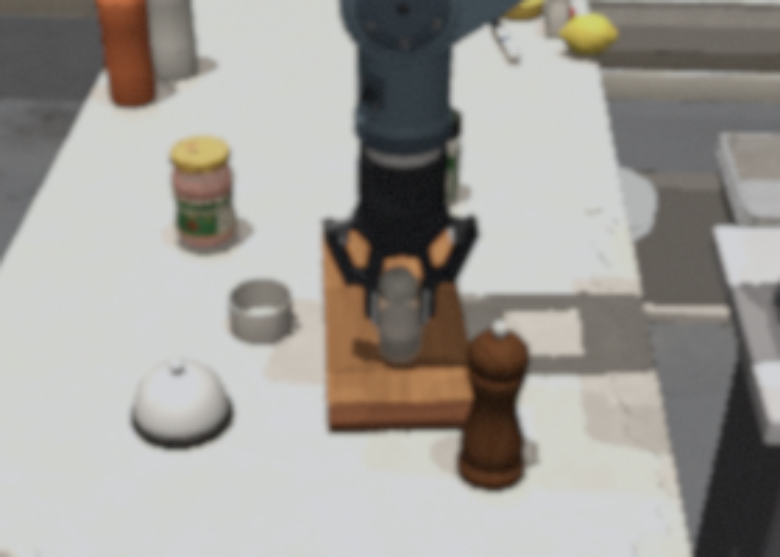

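The shaker hangs upright just above the board's middle line at (399,340). Lowering and releasing.

Emit:
jog_arm([
  [[0,0,4,0,0,0,30],[0,0,3,0,0,0,30],[0,0,3,0,0,0,30],[0,0,0,0,0,0,30],[0,0,0,0,0,0,70],[0,0,0,0,0,0,70],[0,0,0,0,0,0,70],[0,0,-15,0,0,0,80],[0,0,-40,0,0,0,85],[0,0,-45,0,0,0,85]],
])

```text
time_s: 12.5
eef_pos: [0.4754, 0.1184, 0.151]
eef_rot: [-0.001, 0.668, 0.744, -0.001]
wrist_force: [1.7, 0.5, 0.3]
opening: 0.996
grasp_force: 0.0
```

```bash
python3 -c "
from h import *
here()"
```

```text
t 12.5 tcp board [-0.6 83. ] z 151.0 ang off -0.0003 z axis [-0.004 -0.    -1.   ] open 0.9962839915057178 F [1.7 0.5 0.3] 0.0
```

Emit:
jog_arm([
  [[-15,-4,0,0,0,0,85],[-30,-8,0,0,0,0,85],[-40,-8,0,0,0,0,85],[-40,-8,0,0,0,0,85],[-40,-8,0,0,0,0,85],[-40,-8,0,0,0,0,85],[-40,-8,0,0,0,0,85],[-40,-8,0,0,0,0,85],[-24,-3,0,0,0,0,85],[0,0,0,0,0,0,85]],
])

```text
time_s: 13.5
eef_pos: [0.4476, -0.1987, 0.1516]
eef_rot: [0.001, 0.669, 0.743, -0.0]
wrist_force: [0.2, 0.9, -0.1]
opening: 0.996
grasp_force: 0.0
```

```bash
cat > v.py <<'E'
from h import *
import sys
here()
def fit(q):
    A=np.c_[2*q,np.ones(len(q))];x=np.linalg.lstsq(A,(q**2).sum(1),rcond=None)[0];return bf(x[:2]),np.sqrt(x[2]+x[0]**2+x[1]**2).round(4)
pos=dict(ring=(128,3),saltT=(0,83),spiceT=(0,-83),millT=(0,0),spice=(-63,-226),mill=(-68,212))
for n in('wrist','top','side'):
    c=ctrl.camera(n);P=cloud(c);U=(P[...,:2]-B)@np.c_[BX,BY]*1000
    for name,p in pos.items():
        z0,z1=(.02,.045) if name=='ring' else (.03,.08)
        k=(P[...,2]>z0)&(P[...,2]<z1)&(np.hypot(U[...,0]-p[0],U[...,1]-p[1])<40)
        if k.sum()>30: print(n,name,k.sum(),*fit(P[k][:,:2]))
    if len(sys.argv)>2 and sys.argv[1]==n: cv2.imwrite('pics/'+sys.argv[2],c['frame'])
E
python3 v.py wrist w3.png
```

```text
t 13.5 tcp board [ -62.5 -229.3] z 151.6 ang off -0.004 z axis [ 0.001 -0.001 -1.   ] open 0.9958207014201569 F [ 0.2  0.9 -0.1] 0.0
wrist spice 707 [ -63.6 -226.1] 0.0221
top ring 98 [126.7   0.8] 0.0305
top saltT 71 [-1.8 79. ] 0.0186
top spice 77 [ -65.2 -227. ] 0.021
top mill 80 [-68.6 210.1] 0.0245
side ring 232 [128.8   4.7] 0.0306
side saltT 269 [ 1.1 85.5] 0.0174
side spice 225 [ -62.8 -222.4] 0.0204
side mill 414 [-66.2 218.1] 0.0193
```

Emit:
jog_arm([
  [[0,0,15,0,0,0,85],[0,0,25,0,0,0,85],[0,0,25,0,0,0,85],[0,0,18,0,0,0,85],[0,0,9,0,0,0,85],[0,0,0,0,0,0,30],[0,0,0,0,0,0,30],[0,0,0,0,0,0,30],[0,0,0,0,0,0,30],[0,0,0,0,0,0,30]],
])

```text
time_s: 14.65
eef_pos: [0.4482, -0.196, 0.0606]
eef_rot: [0.001, 0.668, 0.744, 0.0]
wrist_force: [-1.9, 1.1, 6.3]
opening: 0.514
grasp_force: 60.0
```

```bash
python3 -c "
from h import *
here()"
```

```text
t 14.65 tcp board [ -61.6 -226.7] z 60.6 ang off -0.0002 z axis [ 0.001 -0.001 -1.   ] open 0.5136663467550643 F [-1.9  1.1  6.3] 59.97024711105041
```

Emit:
jog_arm([
  [[0,0,-10,0,0,0,30],[0,0,-20,0,0,0,30],[0,0,-20,0,0,0,30],[14,6,0,0,0,0,30],[28,12,0,0,0,0,30],[30,13,0,0,0,0,30],[30,13,0,0,0,0,30],[28,12,0,0,0,0,30],[14,6,0,0,0,0,30],[0,0,0,0,0,0,30]],
])

```text
time_s: 15.65
eef_pos: [0.4942, -0.0439, 0.11]
eef_rot: [0.0, 0.667, 0.745, 0.0]
wrist_force: [-0.0, -0.1, -1.2]
opening: 0.509
grasp_force: 60.7
```

Emit:
jog_arm([
  [[0,0,6,0,0,0,30],[0,0,10,0,0,0,30],[0,0,8,0,0,0,30],[0,0,3,0,0,0,30],[0,0,0,0,0,0,30],[0,0,0,0,0,0,30],[0,0,0,0,0,0,30],[0,0,0,0,0,0,30],[0,0,0,0,0,0,30],[0,0,0,0,0,0,30]],
])

```text
time_s: 16.65
eef_pos: [0.4938, -0.0457, 0.0825]
eef_rot: [0.0, 0.668, 0.744, 0.0]
wrist_force: [-0.2, 0.2, -1.0]
opening: 0.514
grasp_force: 60.7
```

```bash
python3 -c "
from h import *
here()
c=ctrl.camera('side');cv2.imwrite('pics/s3.png',cv2.resize(c['frame'][60:260,200:480],(780,557)))
"
```

```text
t 16.65 tcp board [ -0.1 -82.1] z 82.5 ang off -0.0001 z axis [ 0. -0. -1.] open 0.5140301818123848 F [-0.2  0.2 -1. ] 60.73917068308219
```

View pics/s3.png

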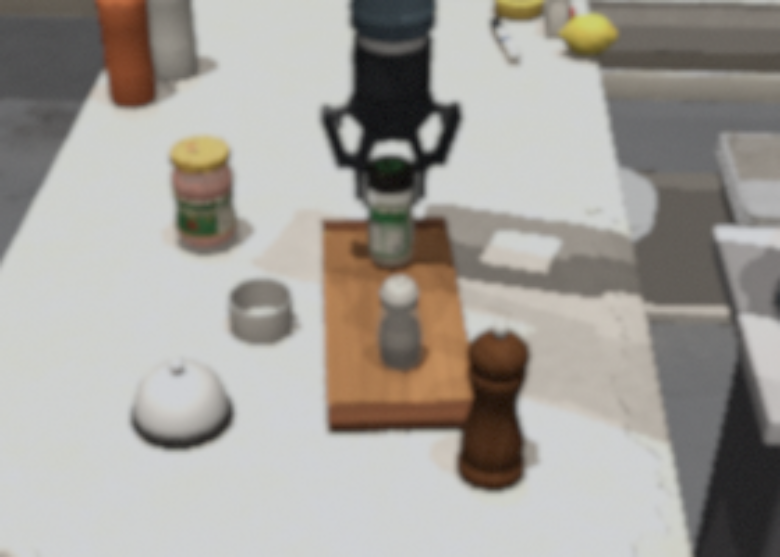

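The salt stands at (400,330) on the board's middle line, and the spice jar hangs upright 7 mm above its place at (390,225). Lowering and releasing.

Emit:
jog_arm([
  [[0,0,3,0,0,0,30],[0,0,3,0,0,0,30],[0,0,0,0,0,0,30],[0,0,0,0,0,0,30],[0,0,0,0,0,0,70],[0,0,0,0,0,0,70],[0,0,0,0,0,0,70],[0,0,-20,0,0,0,80],[0,0,-45,0,0,0,85],[0,0,-45,0,0,0,85]],
])

```text
time_s: 17.7
eef_pos: [0.4928, -0.0454, 0.1868]
eef_rot: [-0.001, 0.668, 0.744, -0.0]
wrist_force: [1.9, -0.7, 0.8]
opening: 0.993
grasp_force: 0.0
```

Emit:
jog_arm([
  [[0,-5,-30,0,0,0,85],[20,-10,0,0,0,0,85],[40,-10,0,0,0,0,85],[40,-10,0,0,0,0,85],[40,-10,0,0,0,0,85],[40,-10,0,0,0,0,85],[40,-10,0,0,0,0,85],[40,-2,0,0,0,0,85],[35,0,0,0,0,0,85],[0,0,0,0,0,0,85]],
])

```text
time_s: 18.7
eef_pos: [0.3944, 0.2437, 0.2166]
eef_rot: [-0.0, 0.666, 0.746, 0.001]
wrist_force: [0.3, -1.2, 0.2]
opening: 0.997
grasp_force: 0.0
```

```bash
python3 v.py wrist w4.png
```

```text
t 18.7 tcp board [-67.7 216.3] z 216.6 ang off 0.0043 z axis [ 0.     0.001 -1.   ] open 0.9974450306350563 F [ 0.3 -1.2  0.2] 0.0
wrist saltT 1093 [ 0.1 83.1] 0.0178
wrist mill 915 [-67.2 213.5] 0.0218
top ring 98 [126.5   0.8] 0.0305
top saltT 72 [-1.8 79.1] 0.0186
top spiceT 51 [ -3.  -84.5] 0.0231
top mill 39 [-68.4 204.4] 0.0197
side ring 231 [129.    4.7] 0.0305
side saltT 268 [ 1.1 85.5] 0.0174
side spiceT 259 [ -1.4 -79.5] 0.0218
side mill 410 [-66.1 218. ] 0.0193
```

View pics/w4.png

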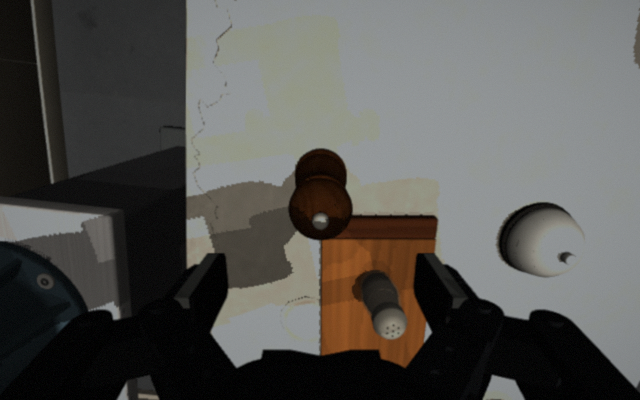

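Wrist view: mill at (320,195) centred between the fingers, salt shaker at (380,300) standing, clear of the descent.

Emit:
jog_arm([
  [[0,0,15,0,0,0,85],[0,0,25,0,0,0,85],[0,0,30,0,0,0,85],[0,0,25,0,0,0,85],[0,0,15,0,0,0,85],[0,0,5,0,0,0,85],[0,0,0,0,0,0,35],[0,0,0,0,0,0,35],[0,0,0,0,0,0,35],[0,0,0,0,0,0,35]],
])

```text
time_s: 19.85
eef_pos: [0.3963, 0.2406, 0.103]
eef_rot: [0.001, 0.668, 0.744, 0.001]
wrist_force: [-2.3, -1.4, 6.7]
opening: 0.546
grasp_force: 60.5
```

```bash
python3 -c "
from h import *
here()"
```

```text
t 19.85 tcp board [-66.1 213. ] z 103.0 ang off -0.0002 z axis [ 0.002  0.001 -1.   ] open 0.5462817355909715 F [-2.3 -1.4  6.7] 60.543503924418474
```

Emit:
jog_arm([
  [[0,0,-15,0,0,0,35],[0,0,-30,0,0,0,35],[0,0,-40,0,0,0,35],[0,0,-35,0,0,0,35],[0,0,-15,0,0,0,35],[-10,2,0,0,0,0,35],[-25,6,0,0,0,0,35],[-30,10,0,0,0,0,35],[-30,10,0,0,0,0,35],[-30,10,0,0,0,0,35]],
])

```text
time_s: 20.85
eef_pos: [0.4461, 0.1185, 0.235]
eef_rot: [-0.001, 0.668, 0.744, -0.001]
wrist_force: [0.2, 0.0, -1.4]
opening: 0.541
grasp_force: 62.0
```

Emit:
jog_arm([
  [[-30,10,0,0,0,0,35],[-30,10,0,0,0,0,35],[-20,6,0,0,0,0,35],[-8,2,0,0,0,0,35],[0,0,0,0,0,0,35],[0,0,15,0,0,0,35],[0,0,25,0,0,0,35],[0,0,20,0,0,0,35],[0,0,10,0,0,0,35],[0,0,0,0,0,0,35]],
])

```text
time_s: 21.85
eef_pos: [0.4823, 0.0368, 0.1647]
eef_rot: [-0.002, 0.668, 0.745, -0.001]
wrist_force: [-1.2, -0.5, -2.8]
opening: 0.541
grasp_force: 62.1
```

```bash
python3 -c "
from h import *
here()
c=ctrl.camera('side');cv2.imwrite('pics/s4.png',cv2.resize(c['frame'][60:260,200:480],(780,557)))
"
```

```text
t 21.85 tcp board [-2.6  1. ] z 164.7 ang off 0.0009 z axis [-0.004  0.001 -1.   ] open 0.5409074734297123 F [-1.2 -0.5 -2.8] 62.060597050585784
```

View pics/s4.png

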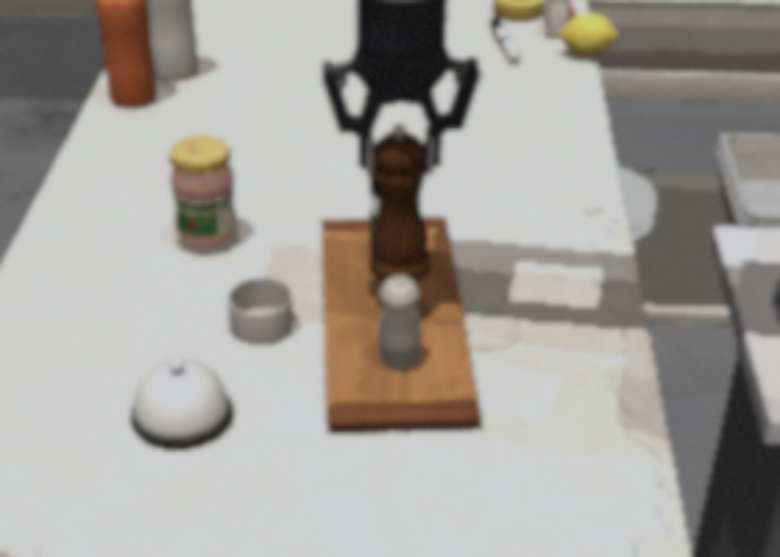

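The mill hangs upright over the row at (400,200), with the salt shaker in front.

Emit:
jog_arm([
  [[0,0,12,0,0,0,35],[0,0,12,0,0,0,35],[0,0,8,0,0,0,35],[0,0,5,0,0,0,35],[0,0,3,0,0,0,35],[0,0,0,0,0,0,35],[0,0,0,0,0,0,35],[0,0,0,0,0,0,35],[0,0,0,0,0,0,35],[0,0,0,0,0,0,35]],
])

```text
time_s: 22.9
eef_pos: [0.484, 0.0357, 0.1266]
eef_rot: [0.0, 0.668, 0.744, 0.0]
wrist_force: [0.2, -0.5, -1.6]
opening: 0.543
grasp_force: 62.1
```

```bash
python3 -c "
from h import *
here()"
```

```text
t 22.9 tcp board [-1.  -0.2] z 126.6 ang off -0.0001 z axis [ 0.001 -0.    -1.   ] open 0.5427795336961341 F [ 0.2 -0.5 -1.6] 62.06480020747222
```

Emit:
jog_arm([
  [[0,0,3,0,0,0,35],[0,0,3,0,0,0,35],[0,0,1,0,0,0,35],[0,0,0,0,0,0,35],[0,0,0,0,0,0,35],[0,0,0,0,0,0,72],[0,0,0,0,0,0,72],[0,0,0,0,0,0,72],[0,0,-25,0,0,0,80],[0,0,-40,0,0,0,85]],
])

```text
time_s: 23.9
eef_pos: [0.4818, 0.036, 0.1827]
eef_rot: [-0.003, 0.668, 0.744, -0.002]
wrist_force: [1.3, 0.3, 0.7]
opening: 0.995
grasp_force: 0.0
```

Emit:
jog_arm([
  [[0,0,-20,0,0,0,85],[15,-10,0,0,0,0,85],[40,-10,0,0,0,0,85],[40,-10,0,0,0,0,85],[40,-10,0,0,0,0,85],[40,-10,0,0,0,0,85],[40,-10,0,0,0,0,85],[40,-10,0,0,0,0,85],[20,0,0,0,0,0,85],[0,0,0,0,0,0,85]],
])

```text
time_s: 24.9
eef_pos: [0.3824, 0.3037, 0.2032]
eef_rot: [-0.001, 0.666, 0.746, -0.001]
wrist_force: [-0.3, -0.5, 0.3]
opening: 0.996
grasp_force: 0.0
```

```bash
python3 v.py top t5.png; python3 -c "
from h import *
import pickle
# bell/relish shift vs start
for n in('top','side'):
    a=cloud(pickle.load(open(n+'.pkl','rb')));c=ctrl.camera(n);b=cloud(c)
    if n=='side': cv2.imwrite('pics/s5.png',cv2.resize(c['frame'][60:260,200:480],(780,557)))
    for o,p in(('bell',(.663,.193)),('relish',(.69,-.099))):
        print(n,o,[np.median(P[(np.hypot(P[...,0]-p[0],P[...,1]-p[1])<.055)&(P[...,2]>.03)&(P[...,2]<.12)],0).round(4) for P in(a,b)])
"
```

```text
t 24.9 tcp board [-73.1 277.2] z 203.2 ang off 0.0039 z axis [-0.002 -0.    -1.   ] open 0.9961028869932275 F [-0.3 -0.5  0.3] 0.0
wrist ring 223 [128.3   3.1] 0.0303
wrist saltT 1024 [-0.5 83.2] 0.0181
top ring 98 [126.6   0.8] 0.0305
top saltT 72 [-2. 79.] 0.0185
top spiceT 53 [ -3.  -84.4] 0.0231
top millT 124 [-5.4 -1.9] 0.0235
side ring 233 [128.8   4.7] 0.0307
side saltT 270 [ 1.  85.5] 0.0175
side spiceT 37 [ 16.3 -70.9] 0.0051
side millT 195 [-1.8  0.2] 0.0232
top bell [array([0.6594, 0.1878, 0.0442]), array([0.6584, 0.1869, 0.0443])]
top relish [array([ 0.6794, -0.0967,  0.1069]), array([ 0.6793, -0.0965,  0.1069])]
side bell [array([0.6614, 0.2064, 0.0422]), array([0.6609, 0.2061, 0.0423])]
side relish [array([ 0.6869, -0.0754,  0.082 ]), array([ 0.6873, -0.075 ,  0.0824])]
```

View pics/t5.png

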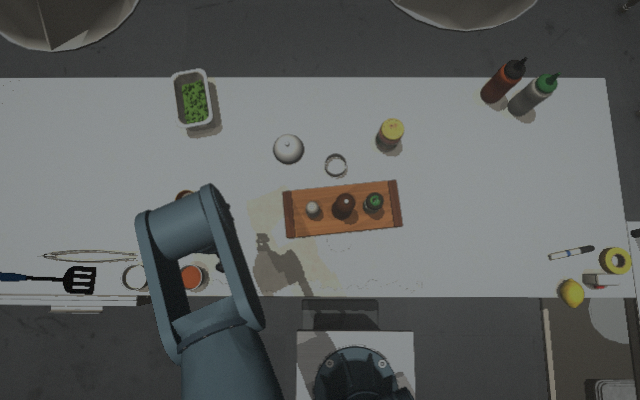

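View pics/s5.png

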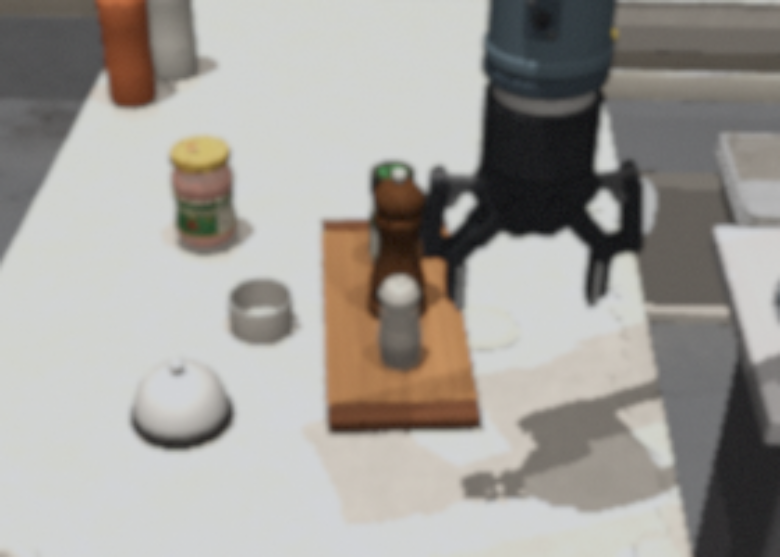

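Both views show the salt, mill and spice jar upright in one row on the board, at top-view pixels (314,210), (343,206) and (374,203). The ring is behind the mill at (336,165). The bell and relish jar have not moved, and every position is within about 5 mm of its target.

```bash
python3 -c "
from h import *
print(ctrl.hand_in())"
```

```text
the job is handed in; nothing more can be done
None
```

I handed in the finished seasoning station at about 25 s: the mill, salt shaker, spice jar and ring all measured within about 6 mm of their targets, and the bell and relish jar hadn't moved. The hand-in gave no verdict.

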